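# Exchange the pots on the decorating stand and clamp the new one

### The job

Swap the two dark clay pots: the one on the decorating stand goes to the middle of the plaster bat, and the one on the plaster bat goes to the middle of the stand's seat, both upright; the empty plywood disc is there to park one on the way. Swing the stand's clamp lever over and fully down, so that its rubber disc lies on the new pot. Set the pots down gently, never drop or tip them, and leave the other things on the bench where they are.

Things in the scene. Friction and masses are not known exactly. Their poses are not given: they have to be found in the camera images.
- stand: Decorating stand, fixed on the bench: grey base plate 165 x 120 mm with a round metal seat, 104 mm across, its top 20 mm above the bench, and at the back a 42 mm wide steel post carrying the clamp lever. Origin: on the bench under the seat's centre; z up, its own +x points from the seat to the post (85 mm away).
- stand_seat (a point): Centre of the stand's seat, on its top face, 20 mm above the bench; axes as stand.
- lever (a joint): Angle (rad) of the stand's clamp lever about its level hinge at the top of the post. 0: fully down on its stop, level, pointing to the stand's -x, its rubber disc resting on the rim of a pot on the seat. It grows as the lever is raised: 1.57 upright, about 1.9 at the start (open, leaning back). Stiff: it stays where it is left; about 1.5 N at its end moves it.
- lever_hinge (a point): Middle of the lever's hinge axis, 85 mm behind the seat centre, 120 mm above the bench. The lever is a steel bar 160 mm long, 18 mm wide, 10 mm thick, with a 68 mm rubber disc under it 85 mm from the hinge. Axes turn with it: x along the bar from free end to hinge, y along the hinge, z out of its upper face.
- lever_grip (a point): Middle of the lever's black end grip (30 mm long, 20 mm wide along the hinge direction, 14 mm thick), 145 mm from the hinge along the bar and 11 mm above the hinge when shut; axes as lever_hinge.
- straight_pot: Straight dark clay cylinder, open at the top, 62 mm across, 100 mm tall, 6 mm wall, about 0.3 kg. Stands on the stand's seat or on the plaster bat at the start. Origin: centre of its underside; z up.
- necked_pot: Dark clay pot of the same height (100 mm), open at the top: foot 72 mm across up to 30 mm, narrowing to a straight neck 54 mm across from 52 mm to the rim; 6 mm wall, about 0.3 kg. Stands on the other of these two places at the start. Origin: centre of its underside; z up.
- plaster_bat: Thick white plaster disc, 110 mm across, 20 mm thick, fixed on the bench, with a pot on it at the start. Origin: centre of its underside.
- bat_top (a point): Centre of the plaster bat's top face, 20 mm above the bench.
- spare_bat: Thin plywood disc, 100 mm across, 12 mm thick, fixed on the bench, empty: room to park a pot. Origin: centre of its underside.
- low_bowl: Bystander: low dark clay bowl, 90 mm across the rim, 55 mm tall. Origin: centre of its underside.
- tub: Bystander: white lidded plastic tub, 100 mm across, 75 mm tall. Origin: centre of its underside.
- glaze_jar: Bystander: grey glaze jar with white lid, 64 mm across, 80 mm tall, on the robot's side of the bench. Origin: centre of its underside.
- bottle: Bystander: amber bottle, 60 mm across, 150 mm tall. Origin: centre of its underside.
- brush: Bystander: brush lying flat, 180 mm long along its own x. Origin: at its underside.
- palette_knife: Bystander: spatula-like palette knife lying flat, 200 mm long along its own x. Origin: at its underside.
- jug: Bystander: white plastic mug-shaped jug, 90 mm across, 100 mm tall, handle at its +y. Origin: centre of its underside.
Not all that is in view belongs to the job. Leave any purple look-alike of the straight_pot alone.

How it is judged (in metres and radians):
At the end, for the whole second after the job is handed in: Each pot stands upright (within 0.1 rad) and at rest on the place where the other one started, its centre within 15 mm of the middle of the seat or of the plaster bat and its foot within 6 mm of the top face; the lever is fully down over the pot on the stand (joint within 0.07 rad of 0) (((horizontal distance between straight_pot and stand_seat below 0.015 m and z of straight_pot in the frame of stand_seat between -0.006 and 0.006 m and horizontal distance between necked_pot and bat_top below 0.015 m and z of necked_pot in the frame of bat_top between -0.006 and 0.006 m) or (horizontal distance between necked_pot and stand_seat below 0.015 m and z of necked_pot in the frame of stand_seat between -0.006 and 0.006 m and horizontal distance between straight_pot and bat_top below 0.015 m and z of straight_pot in the frame of bat_top between -0.006 and 0.006 m)) and distance of each of straight_pot, necked_pot from where it was at the start of the episode above 0.06 m and angle between each of straight_pot, necked_pot's own z axis and vertical below 0.1 rad and linear speed of each of straight_pot, necked_pot below 0.02 m/s and value of joint lever between -0.07 and 0.07 rad); the robot touches nothing.
It fails at once if a pot is tipped (over 0.5 rad) (angle between any of straight_pot, necked_pot's own z axis and vertical above 0.5 rad).
It fails at once if a pot is pressed hard onto the stand or a bat (over 60 N) (contact force between any of straight_pot, necked_pot and stand above 60 N or contact force between any of straight_pot, necked_pot and plaster_bat above 60 N or contact force between any of straight_pot, necked_pot and spare_bat above 60 N).
It fails at once if a pot is dropped: moves at over 0.4 m/s out of the fingers (a fall of more than about 8 mm) ((contact force between the fingers and straight_pot below 0.05 N and linear speed of straight_pot above 0.4 m/s) or (contact force between the fingers and necked_pot below 0.05 N and linear speed of necked_pot above 0.4 m/s)).
It fails at once if another thing on the bench is moved by more than 30 mm (distance of any of low_bowl, tub, glaze_jar, bottle, brush, palette_knife, jug from where it was at the start of the episode above 0.03 m).
It also fails if it takes over 72 s, if anything falls off the work surface, if the arm or the gripper's body presses on something with over 40 N, if the wrist force passes 120 N, or if a joint passes its speed limit or range.

### The arm

A 6-joint arm with a two-finger parallel gripper is mounted at the origin on the work surface. World frame = base frame: x ahead of the robot, y to its left, z up, the work surface at z = 0. Lengths are in mm, angles in degrees, forces in N, time in s.
With the tool pointing down it reaches from about 350 to 850 mm from the base axis. Payload 8.1 kg.
Tool frame: the origin (TCP) lies on the centre line of the jaws, within the pads' length; the fingertips stand 19 mm ahead of it and the grasp point (between the pads) is the TCP (r.tip_reach is the z of the fingertips in the tool frame, in mm); z points along the fingers, y is the line along which they close (so a half turn about z gives the same grasp; the last joint's range is limited). The gripper opens to 85 mm and grips with 20 to 120 N. Pads are 22 mm wide; open, the fingers measure 114 mm over their backs; the gripper's body (76 mm by 85 mm) begins 54 mm behind the grasp point. The pads swing forward as they close: fully open they stand 13 mm farther back than shut.
Start: joints at [63.289, 7.471, 85.268, -0, 87.261, -4.893], TCP at [222.977, 557.034, 229.192] pointing down, gripper open.
Joint ranges: [-169.43, 169.43], [-51.17, 129.36], [1.28, 143.12], [-76.62, 256.62], [0, 156.53], [-152.29, 152.29]. Speed limits (degrees/s): [136.94, 136.94, 159.86, 180, 180, 180].

### API

Orientations are given as [roll, pitch, yaw] about the fixed x, y, z axes, in that order (R = Rz(yaw) Ry(pitch) Rx(roll)).
In Python, from bench import r gives the robot as it stands. The module is installed in compiled form; this text tells all that it offers.
- The arm moves only by the shell command python3 -m handwheel 'ROWS' [FORCE]. ROWS is JSON, a list of rows, each a list of 7 numbers: the shift along the tool's x, y, z in m, then the turn, a rotation vector about the tool's x, y, z in degrees, then the finger opening in m, from 0 to 0.0854. In form: [[tx, ty, tz, ax, ay, az, claw], ...]. A call has 1 to 8 rows; each row shifts and turns the commanded pose from where the row before left it, along the tool's axes as they then stand; what a row does not reach is not made up. A row lasts 1/12 s, in which the tool goes at most 41.7 mm and 7.16 degrees, less where a joint would pass 70% of its speed; a pose out of reach is approached as far as the arm can. A call with a gripper value outside its range is refused whole. The fingers move at their own pace and stop on an object; FORCE is the grip in N (left out, the last holds). Time passes only in rows, so rows that do not move let the fingers close. It gives the time, the measured TCP pose, the force, the opening and the grip force at its end, in the units of the state.
- r.sense(): the state, without advancing time (a new reading comes with each control period).
- r.snapshot(name): name is "side" or "top" or "wrist"; returns (picture, depth): 400x640x3 uint8, blue, green, red; 400x640 float32, mm along the optical axis (not along the pixel's ray), 0 where there is no reading.
- r.calibration(name): a dict with "vfov" (degrees; the focal length in pixels is half the picture's height over the tangent of half this angle, whatever the lens; pixels are square), "cx", "cy" (the principal point, pixels), "dist" ([k1, k2, p1, p2, k3] as OpenCV has them; the pictures are not rectified), "rvec" (rotation vector, rad) and "tvec" (3), from world to camera coordinates, as OpenCV has them; the wrist camera has in their place "tool_from_camera" (4x4, takes a point from camera to tool coordinates, whose origin is the TCP and whose axes are the flange's). Camera axes: x right, y down, z forward; pixel columns grow to the right and rows downward; lengths in mm; the calibration is good to about 2 mm. A picture is of the moment at which its call begins: read the wrist's pose just before it. calibration takes no time and is no camera call.
- r.hand_in(): hands the job in; it is judged then, once.
The state is a dict: "time": time; "joint_pos": joint angles; "qd": joint speeds; "joint_efforts": joint torques, N m; "tool_pos": TCP position; "tcp_rot": TCP orientation; "ft_force": force on the tool from outside, world axes, zero at the start; "wrist_torque": the same for the moment, N m; "finger_gap": finger opening in mm; "grip_force": force on a finger pad.
Only numpy, scipy, OpenCV 4.12 (cv2) and the standard library are available. Lean on these libraries where they do the work, as an engineer would, in place of code of your own. Each camera call takes 0.05 s, during which the arm holds its last target. There are 200 camera calls.

## Working session

There is one attempt and no reset: what is moved stays moved. The work goes in short steps, Python scripts to look and compute and a shell command to move; the robot and the scene stay as the last step left them, time stands still between calls to the robot, and variables do not carry over. Pictures are saved under pics/ and viewed, at most 10 in all, crops included, and the job is handed in when it is done.

```bash
mkdir -p pics; cat > h.py <<'E'
import numpy as np, cv2
from bench import r
def K(n):
    c=r.calibration(n); f=200/np.tan(np.radians(c["vfov"])/2)
    return c,np.array([[f,0,c["cx"]],[0,f,c["cy"]],[0,0,1.]]),np.array(c["dist"],float)
def cloud(n,d):
    "world xyz per pixel for fixed camera, from depth"
    c,k,D=K(n); v,u=np.mgrid[0:400,0:640]
    p=cv2.undistortPoints(np.stack([u,v],-1).reshape(-1,1,2).astype(float),k,D).reshape(400,640,2)
    P=np.dstack([p*d[...,None],d]); R=cv2.Rodrigues(np.array(c["rvec"],float))[0]
    W=(P-np.array(c["tvec"],float).ravel())@R; W[d==0]=np.nan
    return W
E
python3 - <<'E'
from h import *
print(r.sense())
for n in("top","side"):
    p,d=r.snapshot(n); cv2.imwrite(f"pics/{n}0.png",p); np.save(n+"d.npy",d); np.save(n+"w.npy",cloud(n,d))
    W=cloud(n,d); print(n,(d>0).mean(),np.nanpercentile(W.reshape(-1,3),[2,50,98],axis=0).round())
E
```

```text
{'time': 0.0, 'joint_pos': array([ 6.32895451e+01,  7.51569245e+00,  8.53297305e+01,  9.89202941e-05,
        8.72623863e+01, -4.89215807e+00]), 'qd': array([ 0.01385261,  0.03072138, -0.04021539,  0.04238081, -0.09668757,
        0.08731747]), 'joint_efforts': array([-1.99554932e-03, -5.69426572e+01, -5.00526595e+01, -4.70901650e-04,
        1.54491310e-02, -1.71509083e-05]), 'tool_pos': array([222.71473666, 556.52804612, 228.13403106]), 'tcp_rot': array([-1.79892592e+02, -9.29246432e-03,  1.58181690e+02]), 'ft_force': array([-0.95878888,  0.4373249 ,  0.06770629]), 'wrist_torque': array([ 0.02509124,  0.01958754, -0.02423792]), 'grip_force': 0.0, 'finger_gap': 85.39351396369501}
top 0.996078125 [[  -67. -1550.  -756.]
 [  553.   -67.    -2.]
 [ 1380.  1357.   328.]]
side 0.9960234375 [[-867. -658. -622.]
 [ 557.  -20.    3.]
 [1383. 2500.  604.]]
```

View pics/top0.png

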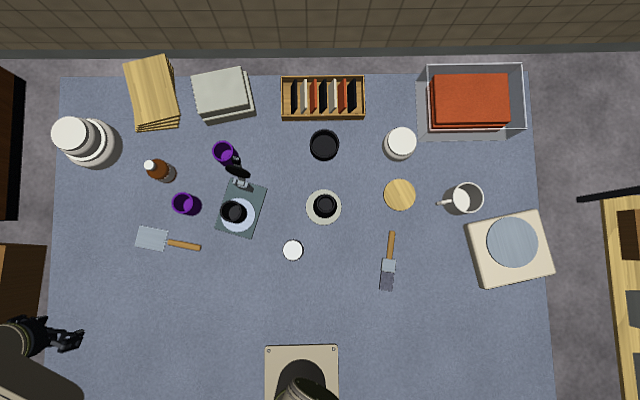

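View pics/side0.png

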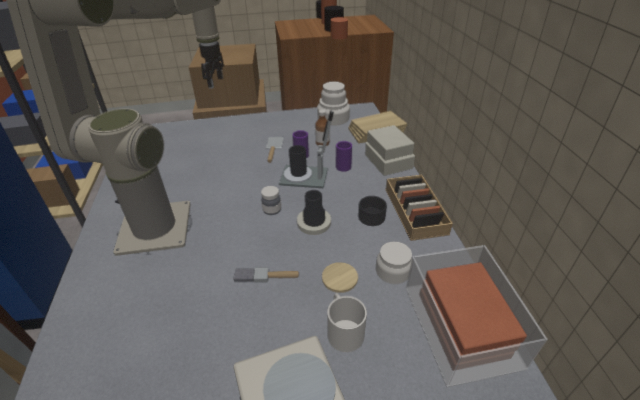

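The top view shows the stand's seat at about (237,214), with a pot on it and the raised lever at (236,170). The plaster bat with the other pot is at (324,206) and the spare disc is at (400,195). Purple decoys are at (185,204) and (224,152), and the glaze jar is at (292,250).

```bash
python3 - <<'E'
from h import *
W=np.load("topw.npy"); p=cv2.imread("pics/top0.png"); hsv=cv2.cvtColor(p,cv2.COLOR_BGR2HSV)
def reg(u0,u1,v0,v1):
    m=np.zeros((400,640),bool); m[v0:v1,u0:u1]=1; return m
def circ(name,m):
    q=W[m][:,:2].astype(np.float32); c,rad=cv2.minEnclosingCircle(q); print(name,m.sum(),"enc",np.round(c),round(rad),"mean",W[m].mean(0).round(1), "z",np.percentile(W[m][:,2],[5,95]).round())
z=W[...,2]
for n,R in dict(standpot=reg(215,262,190,235),batpot=reg(305,345,188,225)).items():
    circ(n+" rim",R&(z>112)&(z<130))
    for lo,hi in((25,45),(45,70),(70,90),(90,112)): 
        m=R&(z>lo)&(z<hi); 
        if m.sum()>5: circ(f"{n} {lo}-{hi}",m)
circ("bat",reg(300,348,182,230)&(z>14)&(z<26)&(hsv[...,2]>120))
circ("spare",reg(378,422,175,215)&(z>8)&(z<16))
circ("seat",reg(210,270,185,240)&(z>16)&(z<25))
m=reg(205,275,175,245)&(z>4)&(z<15); 
bx=cv2.minAreaRect(W[m][:,:2].astype(np.float32)); print("base",m.sum(),bx, cv2.boxPoints(bx).round())
m=reg(215,262,150,192)&(z>95); circ("lever",m)
m=reg(215,262,150,192)&(z>95)&(hsv[...,1]<60)
for a in range(95,300,20):
    k=m&(z>a)&(z<a+20)
    if k.any(): print(a,k.sum(),W[k].mean(0).round(),p[k].mean(0).round())
for n,R in dict(bowl=reg(305,345,125,165),jar=reg(280,305,238,264),pur1=reg(170,203,190,220),pur2=reg(208,236,138,168),tub=reg(380,420,122,165)).items(): circ(n,R&(z>40))
E
```

```text
standpot rim 156 enc [501. 186.] 32 mean [500.6 187.3 118.5] z [114. 122.]
standpot 25-45 166 enc [514. 161.] 61 mean [506.1 188.9  30.1] z [25. 40.]
standpot 45-70 69 enc [518. 166.] 54 mean [502.  185.3  57.7] z [47. 69.]
standpot 70-90 50 enc [501. 183.] 30 mean [502.  188.2  79.4] z [72. 88.]
standpot 90-112 64 enc [500. 184.] 30 mean [501.8 185.1 101.5] z [ 91. 111.]
batpot rim 119 enc [519. -80.] 27 mean [519.3 -80.1 119.2] z [115. 122.]
batpot 25-45 152 enc [519. -76.] 52 mean [522.2 -79.3  28.9] z [25. 36.]
batpot 45-70 134 enc [519. -80.] 36 mean [507.5 -74.   58.6] z [49. 69.]
batpot 70-90 30 enc [514. -79.] 26 mean [512.3 -81.6  78.8] z [71. 87.]
batpot 90-112 23 enc [516. -78.] 25 mean [520.5 -76.7 100. ] z [ 91. 110.]
bat 520 enc [519. -77.] 55 mean [516.4 -72.4  19.7] z [16. 24.]
spare 715 enc [ 547. -316.] 65 mean [ 553.3 -312.8   11.9] z [ 9. 15.]
seat 460 enc [518. 169.] 90 mean [493.  171.6  19.6] z [16. 23.]
base 1026 ((514.2252807617188, 179.47796630859375), (211.8684844970703, 208.88584899902344), 0.9948322772979736) [[406. 282.]
 [410.  73.]
 [622.  77.]
 [618. 286.]]
lever 480 enc [625. 179.] 68 mean [603.2 158.4 186.8] z [ 98. 273.]
95 13 [575. 161. 104.] [86. 84. 79.]
115 95 [580. 158. 127.] [128. 122. 115.]
135 13 [590. 155. 142.] [57. 56. 54.]
155 8 [592. 161. 171.] [11. 11. 10.]
175 35 [593. 155. 187.] [7. 7. 7.]
195 55 [596. 153. 205.] [12. 12. 12.]
215 68 [601. 149. 226.] [30. 28. 27.]
235 28 [607. 148. 241.] [34. 34. 32.]
255 27 [616. 144. 270.] [49. 46. 43.]
275 15 [617. 147. 276.] [72. 68. 63.]
bowl 215 enc [709. -82.] 46 mean [708.1 -82.1  52.6] z [44. 58.]
jar 377 enc [388.  17.] 33 mean [387.9  15.9  74. ] z [48. 83.]
pur1 390 enc [529. 329.] 33 mean [529.  327.6  80.1] z [ 45. 101.]
pur2 379 enc [654. 194.] 65 mean [666.8 205.8 115.2] z [ 47. 273.]
tub 832 enc [ 707. -313.] 49 mean [ 701.9 -308.9   69. ] z [46. 78.]
```

```bash
python3 - <<'E'
import cv2
p=cv2.imread("pics/side0.png"); q=cv2.imread("pics/top0.png")
a=cv2.resize(p[105:245,250:400],None,fx=2.6,fy=4,interpolation=2)[:560]
b=cv2.resize(q[135:255,180:280],None,fx=4,fy=4,interpolation=2)
import numpy as np
o=np.zeros((560,800,3),np.uint8); o[:a.shape[0],:390]=a[:,:390]; o[:480,395:795]=b
cv2.imwrite("pics/crop0.png",o)
E
```

```text
(no output)
```

View pics/crop0.png

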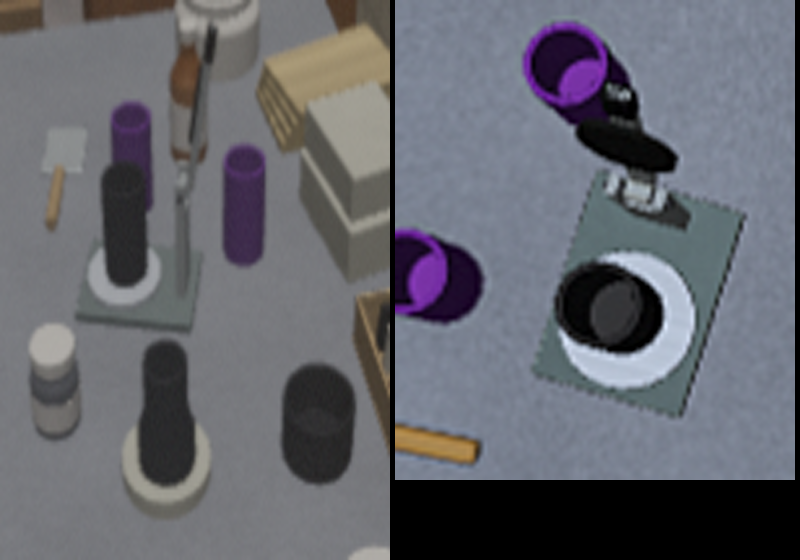

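The crop shows the straight pot on the stand and the necked pot on the plaster bat, with the lever leaning back, away from the robot. Next I refine the disc centres by casting rays onto planes at known heights.

```bash
cat >> h.py <<'E'
def ray(n,uv,z):
    c,k,D=K(n); q=cv2.undistortPoints(np.asarray(uv,float).reshape(-1,1,2),k,D).reshape(-1,2)
    R=cv2.Rodrigues(np.array(c["rvec"],float))[0]; o=-R.T@np.array(c["tvec"],float).ravel()
    d=np.c_[q,np.ones(len(q))]@R; return (o+d*((z-o[2])/d[:,2])[:,None])[:,:2]
def fitc(P,rad):
    from scipy.optimize import least_squares
    s=least_squares(lambda x:np.hypot(P[:,0]-x[0],P[:,1]-x[1])-rad,P.mean(0),loss="soft_l1",f_scale=2)
    return s.x.round(1), np.percentile(abs(s.fun),[50,90]).round(1)
E
python3 - <<'E'
from h import *
for n in("top","side"):
    W=np.load(n+"w.npy"); p=cv2.imread(f"pics/{n}0.png"); hsv=cv2.cvtColor(p,cv2.COLOR_BGR2HSV)
    XY=W[...,:2]; z=W[...,2]
    def near(c,rad): return np.hypot(XY[...,0]-c[0],XY[...,1]-c[1])<rad
    def hull(name,m,zz,rad):
        m=cv2.morphologyEx(m.astype(np.uint8),cv2.MORPH_OPEN,np.ones((2,2)))
        cs=cv2.findContours(m,0,cv2.CHAIN_APPROX_NONE)[0]; c=max(cs,key=cv2.contourArea)
        P=ray(n,cv2.convexHull(c).reshape(-1,2),zz); print(n,name,len(P),*fitc(P,rad))
    hull("seat",near((500,175),75)&(z>14)&(z<27)&(hsv[...,2]>140),20,52)
    hull("bat",near((519,-77),65)&(z>12)&(z<27)&(hsv[...,2]>120),20,55)
    hull("spare",near((550,-313),62)&(z>5)&(z<18)&(hsv[...,1]>70),12,50)
    hull("necked rim",near((519,-80),40)&(z>112),120,27)
    hull("straight rim",near((501,186),42)&(z>112),120,31)
    m=near((520,170),110)&(z>2)&(z<16)&(abs(p[...,1].astype(int)-p[...,2])>6)&(hsv[...,0]<100)
    cs=cv2.findContours(m.astype(np.uint8),0,cv2.CHAIN_APPROX_NONE)[0]; c=max(cs,key=cv2.contourArea)
    b=cv2.minAreaRect(ray(n,c.reshape(-1,2),8).astype(np.float32)); print(n,"base",b)
    m=(z>235)&near((610,150),60)
    print(n,"lever tip",m.sum(),W[m].mean(0).round())
    for k,c in dict(p2=(665,205),bot=(620,400)).items():
        m=near(c,70)&(z>60)&(z<160)&((hsv[...,0]>125) if k=="p2" else (hsv[...,0]<30))&(hsv[...,1]>80); print(n,k,m.sum(),W[m].mean(0).round())
E
```

```text
top seat 16 [495.  182.6] [0.3 1. ]
top bat 24 [515.1 -79.3] [0.5 0.7]
top spare 22 [ 549.2 -315.7] [1.1 1.5]
top necked rim 17 [515.9 -82.5] [0.4 0.9]
top straight rim 18 [498.2 183.9] [0.6 1. ]
top base ((519.0736694335938, 178.25787353515625), (119.37736511230469, 164.02682495117188), 72.79203796386719)
top lever tip 97 [613. 147. 261.]
top p2 245 [679. 217.  89.]
top bot 292 [625. 395. 101.]
side seat 13 [502.5 186.1] [1.5 3.1]
side bat 16 [520.  -78.1] [0.6 0.9]
side spare 16 [ 556.9 -321.7] [1.7 4.8]
side necked rim 14 [520.2 -85.9] [2.3 4.3]
side straight rim 13 [504.5 180.2] [3.5 5.7]
side base ((561.2296142578125, 143.11477661132812), (72.96019744873047, 60.65031433105469), 50.247718811035156)
side lever tip 63 [612. 144. 259.]
side p2 233 [678. 209.  86.]
side bot 113 [624. 390. 105.]
```

Positions agree between the two views to within about 5 mm: seat ≈ (497,184), bat ≈ (517,-79), spare ≈ (551,-317). Now I turn the tool to yaw 180, so tool x = -X, y = +Y and z = -Z, then go above the necked pot.

```bash
python3 -m handwheel '[[0,0,0,0,0,-5.5,0.0854],[0,0,0,0,0,-5.5,0.0854],[0,0,0,0,0,-5.5,0.0854],[0,0,0,0,0,-5.3,0.0854],[0,0,0,0,0,0,0.0854]]'
python3 -m handwheel '[[-0.007,-0.016,0,0,0,0,0.0854],[-0.014,-0.032,0,0,0,0,0.0854],[-0.014,-0.032,0,0,0,0,0.0854],[-0.014,-0.032,0,0,0,0,0.0854],[-0.014,-0.032,0,0,0,0,0.0854],[-0.014,-0.032,0,0,0,0,0.0854],[-0.014,-0.032,0,0,0,0,0.0854],[-0.014,-0.032,0,0,0,0,0.0854]]' >/dev/null
python3 -m handwheel '[[-0.014,-0.032,0,0,0,0,0.0854],[-0.014,-0.032,0,0,0,0,0.0854],[-0.014,-0.032,0,0,0,0,0.0854],[-0.014,-0.032,0,0,0,0,0.0854],[-0.014,-0.032,0,0,0,0,0.0854],[-0.014,-0.032,0,0,0,0,0.0854],[-0.014,-0.032,0,0,0,0,0.0854],[-0.014,-0.032,0,0,0,0,0.0854]]' >/dev/null
python3 -m handwheel '[[-0.014,-0.032,0,0,0,0,0.0854],[-0.014,-0.032,0,0,0,0,0.0854],[-0.014,-0.032,0,0,0,0,0.0854],[-0.014,-0.032,0,0,0,0,0.0854],[-0.007,-0.016,0,0,0,0,0.0854],[0,0,0,0,0,0,0.0854],[0,0,0,0,0,0,0.0854]]'
python3 - <<'E'
from h import *
s=r.sense(); print(s["tool_pos"],s["tcp_rot"],s["joint_pos"].round(1)); p,d=r.snapshot("wrist"); cv2.imwrite("pics/w1.png",p); np.save("wd1.npy",d)
print(r.calibration("wrist"))
E
```

```text
time: 0.52
tool_pos: [222.8, 556.7, 228.6]
tcp_rot: [-179.9, -0.0, -179.8]
ft_force: [0.5, 0.1, -0.2]
finger_gap: 85.3
grip_force: 0.0
time: 2.43
tool_pos: [502.5, -83.8, 228.7]
tcp_rot: [180.0, -0.1, 179.7]
ft_force: [0.7, 0.9, 0.1]
finger_gap: 85.4
grip_force: 0.0
[502.54378305 -83.75318709 228.65541808] [ 1.79970369e+02 -6.85130270e-02  1.79716687e+02] [ -15.2   -6.6   99.4    0.    87.2 -105. ]
{'vfov': 63.33257149607796, 'cx': 317.7576847965848, 'cy': 202.6391057590774, 'dist': array([-0.02601883,  0.        ,  0.        ,  0.        ,  0.        ]), 'tool_from_camera': array([[ 1.02950598e-05, -9.60533325e-01, -2.78164937e-01,
         7.10176694e+01],
       [ 9.99999975e-01, -5.20190873e-05,  2.16638111e-04,
         8.70530393e-01],
       [-2.22558011e-04, -2.78164932e-01,  9.60533300e-01,
        -1.45477339e+02],
       [ 0.00000000e+00,  0.00000000e+00,  0.00000000e+00,
         1.00000000e+00]])}
```

View pics/w1.png

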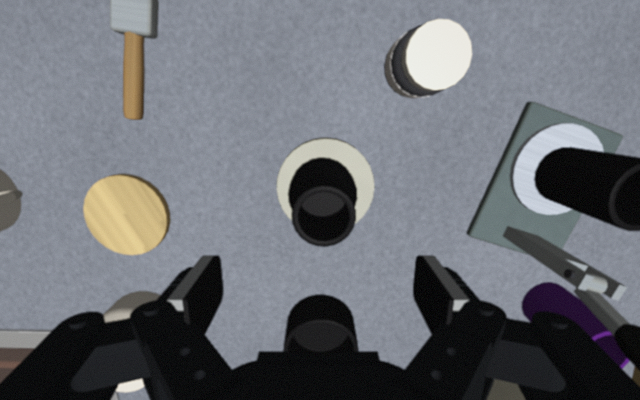

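The wrist view shows the bat at (326,187) with the necked pot's rim at (323,216), the spare disc at (126,215), and the seat at (560,168). I fit circles to these.

```bash
cat >> h.py <<'E'
def wray(uv,z,pos,rot):
    from scipy.spatial.transform import Rotation as Ro
    c,k,D=K("wrist"); q=cv2.undistortPoints(np.asarray(uv,float).reshape(-1,1,2),k,D).reshape(-1,2)
    T=np.array(c["tool_from_camera"]); R=Ro.from_euler("xyz",rot,degrees=True).as_matrix()
    o=R@T[:3,3]+pos; d=np.c_[q,np.ones(len(q))]@(R@T[:3,:3]).T
    return (o+d*((z-o[2])/d[:,2])[:,None])[:,:2]
def wfit(name,m,z,rad,pos,rot,u0,u1,v0,v1):
    q=np.zeros((400,640),np.uint8); q[v0:v1,u0:u1]=m[v0:v1,u0:u1]
    c=max(cv2.findContours(q,0,cv2.CHAIN_APPROX_NONE)[0],key=cv2.contourArea)
    P=wray(cv2.convexHull(c).reshape(-1,2),z,pos,rot); P2=P[np.hypot(*(P-P.mean(0)).T)<rad*1.5]
    print(name,len(P2),*fitc(P2,rad))
E
python3 - <<'E'
from h import *
p=cv2.imread("pics/w1.png"); hsv=cv2.cvtColor(p,cv2.COLOR_BGR2HSV); H,S,V=cv2.split(hsv)
pos,rot=np.array([502.54,-83.75,228.66]),[179.97,-.069,179.717]
wfit("bat",(V>140)&(S<75)&(H<60),20,55,pos,rot,265,385,130,245)
wfit("seat",(V>165)&(S<60),20,52,pos,rot,500,615,110,222)
wfit("spare",(S>70)&(H<40)&(V>90),12,50,pos,rot,70,180,165,265)
# rim: dark region lower part
m=(V<75); q=np.zeros((400,640),np.uint8); q[140:250,280:370]=m[140:250,280:370]
c=max(cv2.findContours(q,0,cv2.CHAIN_APPROX_NONE)[0],key=cv2.contourArea).reshape(-1,2)
c=c[c[:,1]>212]; print("necked rim",fitc(wray(c,120,pos,rot),27))
E
```

```text
bat 37 [516.5 -74.7] [0.2 0.5]
seat 33 [497.6 188. ] [0.2 0.4]
spare 41 [ 551.1 -311.1] [0.3 0.7]
necked rim (array([515.3, -78.2]), array([0.4, 1.4]))
```

```bash
python3 -m handwheel '[[-0.007,0.002,0,0,0,0,0.0854],[-0.006,0.002,0.005,0,0,0,0.0854],[0,0,0.02,0,0,0,0.0854],[0,0,0.025,0,0,0,0.0854],[0,0,0.025,0,0,0,0.0854],[0,0,0.025,0,0,0,0.0854],[0,0,0.02,0,0,0,0.0854],[0,0,0.009,0,0,0,0.0854]]'
python3 -m handwheel '[[0,0,0,0,0,0,0.06],[0,0,0,0,0,0,0.056],[0,0,0,0,0,0,0.054],[0,0,0,0,0,0,0.052],[0,0,0,0,0,0,0.045],[0,0,0,0,0,0,0.045],[0,0,0,0,0,0,0.045],[0,0,0,0,0,0,0.045]]' 35
```

```text
time: 3.15
tool_pos: [514.0, -77.2, 96.6]
tcp_rot: [179.9, -0.3, -179.9]
ft_force: [0.1, 0.7, -0.7]
finger_gap: 84.9
grip_force: 0.0
time: 3.82
tool_pos: [517.2, -79.2, 102.2]
tcp_rot: [-180.0, 0.2, 180.0]
ft_force: [-0.0, 0.6, 6.7]
finger_gap: 52.2
grip_force: 37.0
```

```bash
python3 -m handwheel '[[0,0,-0.004,0,0,0,0.045],[0,0,-0.008,0,0,0,0.045],[0,0,-0.012,0,0,0,0.045],[0,0,-0.012,0,0,0,0.045],[0,0,-0.01,0,0,0,0.045],[0,0,-0.004,0,0,0,0.045],[0,0,0,0,0,0,0.045],[0,0,0,0,0,0,0.045]]'
python3 -m handwheel '[[-0.002,-0.01,0,0,0,0,0.045],[-0.003,-0.018,0,0,0,0,0.045],[-0.003,-0.022,0,0,0,0,0.045],[-0.003,-0.022,0,0,0,0,0.045],[-0.003,-0.022,0,0,0,0,0.045],[-0.003,-0.022,0,0,0,0,0.045],[-0.003,-0.022,0,0,0,0,0.045],[-0.003,-0.022,0,0,0,0,0.045]]'
python3 -m handwheel '[[-0.003,-0.022,0,0,0,0,0.045],[-0.003,-0.022,0,0,0,0,0.045],[-0.003,-0.016,0,0,0,0,0.045],[-0.003,-0.01,0,0,0,0,0.045],[0,-0.004,0,0,0,0,0.045],[0,0,0,0,0,0,0.045],[0,0,0,0,0,0,0.045]]'
python3 - <<'E'
from h import *
s=r.sense(); print(s["tool_pos"],s["tcp_rot"]); p,d=r.snapshot("wrist"); cv2.imwrite("pics/w2.png",p)
E
```

```text
time: 4.48
tool_pos: [516.0, -79.1, 150.6]
tcp_rot: [-180.0, 0.0, 180.0]
ft_force: [-0.1, 0.1, -3.3]
finger_gap: 52.2
grip_force: 37.5
time: 5.15
tool_pos: [538.1, -240.7, 149.0]
tcp_rot: [180.0, -0.1, 180.0]
ft_force: [1.1, 0.8, -2.5]
finger_gap: 52.1
grip_force: 37.5
time: 5.73
tool_pos: [550.4, -312.5, 149.6]
tcp_rot: [179.9, -0.1, 180.0]
ft_force: [-0.2, 0.1, -2.9]
finger_gap: 52.1
grip_force: 37.6
[ 550.40578657 -312.48698138  149.58666516] [ 1.79946670e+02 -5.12804763e-02  1.79985963e+02]
```

View pics/w2.png

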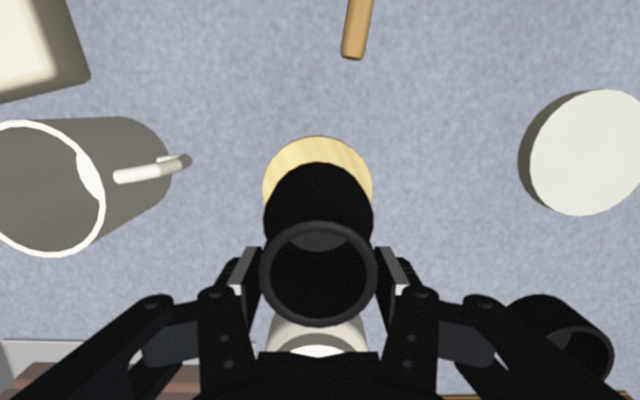

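The necked pot is held upright and level, with its rim at (318,274). It is centred over the spare disc, whose edges are at columns 263 and 373. I lower it slowly.

```bash
python3 -m handwheel '[[0,0,0.006,0,0,0,0.045],[0,0,0.01,0,0,0,0.045],[0,0,0.012,0,0,0,0.045],[0,0,0.01,0,0,0,0.045],[0,0,0.008,0,0,0,0.045],[0,0,0.004,0,0,0,0.045],[0,0,0.002,0,0,0,0.045],[0,0,0.0,0,0,0,0.045]]'
python3 -m handwheel '[[0,0,0.001,0,0,0,0.045],[0,0,0.001,0,0,0,0.045],[0,0,0,0,0,0,0.045]]'
python3 -m handwheel '[[0,0,0.001,0,0,0,0.045],[0,0,0,0,0,0,0.045]]'
```

```text
time: 6.45
tool_pos: [550.4, -312.9, 97.4]
tcp_rot: [180.0, -0.1, 180.0]
ft_force: [0.7, 0.4, -2.9]
finger_gap: 52.1
grip_force: 37.5
time: 6.7
tool_pos: [551.0, -313.3, 96.6]
tcp_rot: [-180.0, 0.0, 180.0]
ft_force: [-0.0, 0.1, -3.2]
finger_gap: 51.6
grip_force: 37.5
time: 6.87
tool_pos: [550.8, -313.1, 95.3]
tcp_rot: [-180.0, 0.0, 180.0]
ft_force: [0.8, -0.2, -2.9]
finger_gap: 52.0
grip_force: 37.6
```

```bash
for i in 1 2 3 ; do :; done
python3 -m handwheel '[[0,0,0.001,0,0,0,0.045],[0,0,0.0005,0,0,0,0.045],[0,0,0,0,0,0,0.045]]'
python3 -m handwheel '[[0,0,0.001,0,0,0,0.045],[0,0,0,0,0,0,0.045]]'
```

```text
time: 7.12
tool_pos: [550.9, -313.2, 94.4]
tcp_rot: [-180.0, 0.0, 180.0]
ft_force: [-2.2, 1.3, 2.6]
finger_gap: 52.2
grip_force: 38.1
time: 7.28
tool_pos: [551.2, -313.3, 94.4]
tcp_rot: [-180.0, 0.1, 180.0]
ft_force: [-4.4, 2.7, 8.7]
finger_gap: 52.0
grip_force: 38.8
```

```bash
python3 -m handwheel '[[0,0,-0.0015,0,0,0,0.056],[0,0,0,0,0,0,0.065],[0,0,0,0,0,0,0.0854],[0,0,0,0,0,0,0.0854],[0,0,0,0,0,0,0.0854],[0,0,-0.01,0,0,0,0.0854],[0,0,-0.02,0,0,0,0.0854],[0,0,-0.025,0,0,0,0.0854]]'
python3 -m handwheel '[[0,0,-0.025,0,0,0,0.0854],[0,0.01,-0.012,0,0,0,0.0854],[0.0035,0.02,0,0,0,0,0.0854],[0.0035,0.03,0,0,0,0,0.0854],[0.0035,0.033,0,0,0,0,0.0854],[0.0035,0.033,0,0,0,0,0.0854],[0.0035,0.033,0,0,0,0,0.0854],[0.0035,0.033,0,0,0,0,0.0854]]'
python3 -m handwheel '[[0.0035,0.033,0,0,0,0,0.0854],[0.0035,0.033,0,0,0,0,0.0854],[0.0035,0.033,0,0,0,0,0.0854],[0.0035,0.033,0,0,0,0,0.0854],[0.0035,0.033,0,0,0,0,0.0854],[0.0035,0.033,0,0,0,0,0.0854],[0.0035,0.033,0,0,0,0,0.0854],[0.0035,0.033,0,0,0,0,0.0854]]' >/dev/null
python3 -m handwheel '[[0.0025,0.03,0,0,0,0,0.0854],[0,0.017,0,0,0,0,0.0854],[0,0,0,0,0,0,0.0854],[0,0,0,0,0,0,0.0854]]'
python3 - <<'E'
from h import *
s=r.sense(); pos,rot=s["tool_pos"],s["tcp_rot"]; print(pos,rot); p,d=r.snapshot("wrist"); cv2.imwrite("pics/w3.png",p)
E
```

```text
time: 7.95
tool_pos: [549.4, -312.2, 148.0]
tcp_rot: [179.9, -0.2, 180.0]
ft_force: [0.7, -0.2, -0.6]
finger_gap: 85.5
grip_force: 0.0
time: 8.62
tool_pos: [529.1, -119.0, 186.1]
tcp_rot: [180.0, -0.0, 180.0]
ft_force: [1.1, 0.0, 0.7]
finger_gap: 85.4
grip_force: 0.0
time: 9.62
tool_pos: [498.6, 191.1, 186.1]
tcp_rot: [-180.0, -0.0, -179.9]
ft_force: [-0.9, 0.3, -0.4]
finger_gap: 85.2
grip_force: 0.0
[498.64786155 191.07289424 186.07010317] [-1.79988681e+02 -1.88612459e-02 -1.79873896e+02]
```

View pics/w3.png

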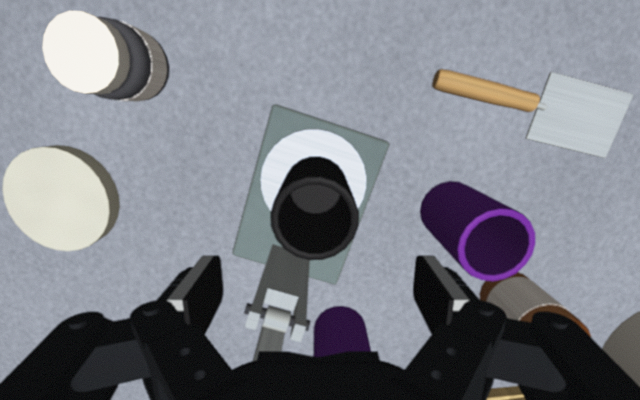

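The wrist view shows the straight pot's rim at (316,218), the seat at about (315,180), the hinge block at (280,310), and the bare plaster bat at (60,198).

```bash
python3 - <<'E'
from h import *
p=cv2.imread("pics/w3.png"); hsv=cv2.cvtColor(p,cv2.COLOR_BGR2HSV); H,S,V=cv2.split(hsv)
pos,rot=np.array([498.65,191.07,186.07]),[-179.989,-.019,-179.874]
wfit("seat",(V>165)&(S<60),20,52,pos,rot,250,380,120,235)
wfit("bat",(V>165)&(H<60),20,55,pos,rot,0,125,135,255)
q=np.zeros((400,640),np.uint8); q[160:262,265:365]=(V<75)[160:262,265:365]
c=max(cv2.findContours(q,0,cv2.CHAIN_APPROX_NONE)[0],key=cv2.contourArea).reshape(-1,2)
print("rim",fitc(wray(c[c[:,1]>222],120,pos,rot),31))
m=((S<80)&(V>60)&(V<150)&(H>70)&(H<110)); 
q=np.zeros((400,640),np.uint8); q[95:290,225:395]=(m&(H>75))[95:290,225:395]
c=max(cv2.findContours(q,0,cv2.CHAIN_APPROX_NONE)[0],key=cv2.contourArea).reshape(-1,2)
print("base",cv2.minAreaRect(wray(c,8,pos,rot).astype(np.float32)))
print("clevis pin ends", wray([[252,317],[300,329],[280,300]],120,pos,rot).round(1))
E
```

```text
seat 33 [497.3 187.3] [0.3 0.6]
bat 43 [516.6 -74.8] [0.2 0.4]
rim (array([500. , 189.1]), array([0.5, 1.2]))
base ((528.24755859375, 177.50245666503906), (121.88621520996094, 186.6844482421875), 72.08379364013672)
clevis pin ends [[579.5 142.2]
 [590.1 178.5]
 [564.6 164. ]]
```

```bash
python3 -m handwheel '[[-0.001,-0.0025,0.004,0,0,0,0.0854],[0,0,0.012,0,0,0,0.0854],[0,0,0.018,0,0,0,0.0854],[0,0,0.02,0,0,0,0.0854],[0,0,0.015,0,0,0,0.0854],[0,0,0.01,0,0,0,0.0854],[0,0,0.004,0,0,0,0.0854],[0,0,0.0,0,0,0,0.0854]]'
python3 -m handwheel '[[0,0,0,0,0,0,0.07],[0,0,0,0,0,0,0.066],[0,0,0,0,0,0,0.064],[0,0,0,0,0,0,0.062],[0,0,0,0,0,0,0.053],[0,0,0,0,0,0,0.053],[0,0,0,0,0,0,0.053]]' 35
python3 -m handwheel '[[0,0,-0.004,0,0,0,0.053],[0,0,-0.008,0,0,0,0.053],[0,0,-0.012,0,0,0,0.053],[0,0,-0.012,0,0,0,0.053],[0,0,-0.01,0,0,0,0.053],[0,0,-0.004,0,0,0,0.053],[0,0,0,0,0,0,0.053],[0,0,0,0,0,0,0.053]]'
```

```text
time: 10.33
tool_pos: [499.5, 186.6, 101.6]
tcp_rot: [-180.0, -0.1, 179.9]
ft_force: [-0.8, -0.2, 0.2]
finger_gap: 85.7
grip_force: 0.0
time: 10.92
tool_pos: [501.5, 188.0, 105.0]
tcp_rot: [179.9, 0.2, 180.0]
ft_force: [-1.4, 1.1, 8.3]
finger_gap: 60.1
grip_force: 36.9
time: 11.58
tool_pos: [500.6, 187.5, 153.6]
tcp_rot: [180.0, 0.0, 180.0]
ft_force: [-0.2, 0.7, -2.9]
finger_gap: 59.8
grip_force: 38.4
```

```bash
python3 -m handwheel '[[-0.001,-0.01,0,0,0,0,0.053],[-0.0015,-0.018,0,0,0,0,0.053],[-0.0015,-0.022,0,0,0,0,0.053],[-0.0015,-0.022,0,0,0,0,0.053],[-0.0015,-0.022,0,0,0,0,0.053],[-0.0015,-0.022,0,0,0,0,0.053],[-0.0015,-0.022,0,0,0,0,0.053],[-0.0015,-0.022,0,0,0,0,0.053]]' > /dev/null
python3 -m handwheel '[[-0.0015,-0.022,0,0,0,0,0.053],[-0.0015,-0.022,0,0,0,0,0.053],[-0.0015,-0.022,0,0,0,0,0.053],[0,-0.018,0,0,0,0,0.053],[0,-0.012,0,0,0,0,0.053],[0,-0.007,0,0,0,0,0.053],[0,0,0,0,0,0,0.053],[0,0,0,0,0,0,0.053]]'
python3 - <<'E'
from h import *
s=r.sense(); pos,rot=s["tool_pos"],s["tcp_rot"]; print(pos,rot); p,d=r.snapshot("wrist"); cv2.imwrite("pics/w4.png",p)
hsv=cv2.cvtColor(p,cv2.COLOR_BGR2HSV); H,S,V=cv2.split(hsv)
wfit("bat",(V>140)&(H<60)&(S<75),20,55,pos,rot,240,400,110,260)
wfit("seat",(V>165)&(S<60),20,52,pos,rot,480,640,80,260)
q=np.zeros((400,640),np.uint8); q[215:340,255:380]=(V<75)[215:340,255:380]
E
```

```text
time: 12.92
tool_pos: [516.0, -75.3, 152.8]
tcp_rot: [180.0, -0.0, 179.9]
ft_force: [-1.0, -0.3, -2.8]
finger_gap: 60.2
grip_force: 38.6
[515.98291845 -75.33647901 152.83057082] [ 1.79966124e+02 -3.89192515e-02  1.79949244e+02]
bat 37 [516.2 -74.5] [0.2 0.4]h.py:19: RuntimeWarning: Mean of empty slice.
  s=least_squares(lambda x:np.hypot(P[:,0]-x[0],P[:,1]-x[1])-rad,P.mean(0),loss="soft_l1",f_scale=2)
  ret = um.true_divide(
Traceback (most recent call last):
  File "h.py", line 31, in wfit
    print(name,len(P2),*fitc(P2,rad))
                        ~~~~^^^^^^^^
  File "h.py", line 19, in fitc
    s=least_squares(lambda x:np.hypot(P[:,0]-x[0],P[:,1]-x[1])-rad,P.mean(0),loss="soft_l1",f_scale=2)
ValueError: Initial guess is outside of provided bounds
```

View pics/w4.png

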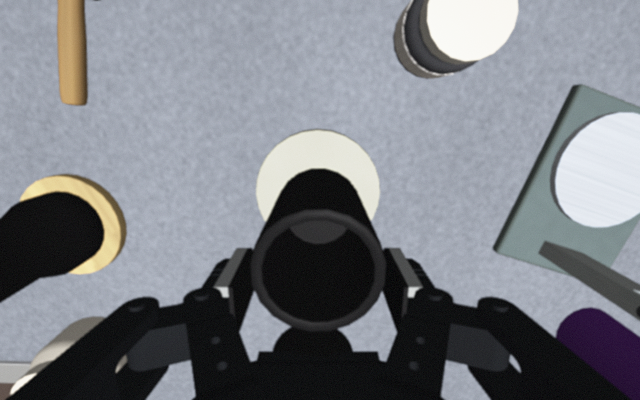

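The straight pot is held upright with its rim at (319,268), centred over the bat at (318,187). I lower it.

```bash
python3 -m handwheel '[[0,0,0.005,0,0,0,0.053],[0,0,0.01,0,0,0,0.053],[0,0,0.011,0,0,0,0.053],[0,0,0.009,0,0,0,0.053],[0,0,0.006,0,0,0,0.053],[0,0,0.004,0,0,0,0.053],[0,0,0.001,0,0,0,0.053],[0,0,0.0,0,0,0,0.053]]'
python3 -m handwheel '[[0,0,0.001,0,0,0,0.053],[0,0,0.001,0,0,0,0.053],[0,0,0,0,0,0,0.053]]'
python3 -m handwheel '[[0,0,0.001,0,0,0,0.053],[0,0,0,0,0,0,0.053]]'
```

```text
time: 13.63
tool_pos: [516.0, -75.5, 106.8]
tcp_rot: [180.0, -0.0, 180.0]
ft_force: [-0.1, -0.2, -2.1]
finger_gap: 59.9
grip_force: 38.6
time: 13.88
tool_pos: [516.5, -75.6, 105.5]
tcp_rot: [-180.0, 0.0, 180.0]
ft_force: [-0.0, -0.2, -2.3]
finger_gap: 59.9
grip_force: 38.6
time: 14.05
tool_pos: [517.0, -75.6, 105.2]
tcp_rot: [-180.0, 0.1, 180.0]
ft_force: [-1.4, 0.9, 2.9]
finger_gap: 60.3
grip_force: 39.0
```

```bash
python3 -m handwheel '[[0,0,-0.0005,0,0,0,0.063],[0,0,0,0,0,0,0.07],[0,0,0,0,0,0,0.0854],[0,0,0,0,0,0,0.0854],[0,0,0,0,0,0,0.0854],[0,0,-0.01,0,0,0,0.0854],[0,0,-0.02,0,0,0,0.0854],[0,0,-0.025,0,0,0,0.0854]]'
python3 -m handwheel '[[0,0,-0.02,0,0,0,0.0854],[-0.003,-0.012,-0.008,0,0,0,0.0854],[-0.004,-0.028,0,0,0,0,0.0854],[-0.004,-0.03,0,0,0,0,0.0854],[-0.004,-0.03,0,0,0,0,0.0854],[-0.004,-0.03,0,0,0,0,0.0854],[-0.004,-0.03,0,0,0,0,0.0854],[-0.004,-0.03,0,0,0,0,0.0854]]' >/dev/null
python3 -m handwheel '[[-0.004,-0.025,0,0,0,0,0.0854],[-0.003,-0.015,0,0,0,0,0.0854],[0,-0.0075,0,0,0,0,0.0854],[0,0,0,0,0,0,0.0854],[0,0,0,0,0,0,0.0854]]'
python3 - <<'E'
from h import *
s=r.sense(); pos,rot=s["tool_pos"],s["tcp_rot"]; print(pos,rot); p,d=r.snapshot("wrist"); cv2.imwrite("pics/w5.png",p)
hsv=cv2.cvtColor(p,cv2.COLOR_BGR2HSV); H,S,V=cv2.split(hsv)
q=np.zeros((400,640),np.uint8); q[150:262,270:370]=(V<75)[150:262,270:370]
c=max(cv2.findContours(q,0,cv2.CHAIN_APPROX_NONE)[0],key=cv2.contourArea).reshape(-1,2); print(cv2.boundingRect(c))
print("rim",fitc(wray(c[c[:,1]>c[:,1].max()-28],112,pos,rot),27))
E
```

```text
time: 14.72
tool_pos: [514.8, -75.2, 159.0]
tcp_rot: [179.9, -0.2, 180.0]
ft_force: [1.3, -0.4, -0.3]
finger_gap: 85.4
grip_force: 0.0
time: 15.8
tool_pos: [549.9, -313.0, 187.3]
tcp_rot: [180.0, -0.0, 180.0]
ft_force: [-0.1, -0.5, 0.1]
finger_gap: 85.3
grip_force: 0.0
[ 549.85355525 -312.95330847  187.33566814] [ 1.79959140e+02 -3.65328482e-02  1.79951016e+02]
(280, 150, 76, 98)
rim (array([ 549.3, -312.5]), array([0.3, 0.7]))
```

View pics/w5.png

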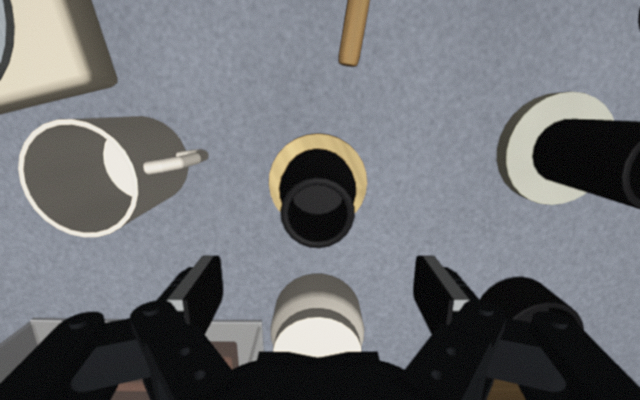

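The necked pot stands upright on the spare disc, with its rim at (317,212). The straight pot stands on the bat at right. I pick up the necked pot and lift it high enough to clear the straight pot.

```bash
python3 -m handwheel '[[0,0,0.006,0,0,0,0.0854],[0,0,0.014,0,0,0,0.0854],[0,0,0.02,0,0,0,0.0854],[0,0,0.02,0,0,0,0.0854],[0,0,0.016,0,0,0,0.0854],[0,0,0.01,0,0,0,0.0854],[0,0,0.004,0,0,0,0.0854],[0,0,0.0,0,0,0,0.0854]]'
python3 -m handwheel '[[0,0,0,0,0,0,0.06],[0,0,0,0,0,0,0.056],[0,0,0,0,0,0,0.054],[0,0,0,0,0,0,0.052],[0,0,0,0,0,0,0.045],[0,0,0,0,0,0,0.045],[0,0,0,0,0,0,0.045],[0,0,0,0,0,0,0.045]]' 35
python3 -m handwheel '[[0,0,-0.004,0,0,0,0.045],[0,0,-0.01,0,0,0,0.045],[0,0,-0.018,0,0,0,0.045],[0,0,-0.022,0,0,0,0.045],[0,0,-0.022,0,0,0,0.045],[0,0,-0.022,0,0,0,0.045],[0,0,-0.018,0,0,0,0.045],[0,0,-0.01,0,0,0,0.045]]'
python3 -m handwheel '[[0,0,-0.006,0,0,0,0.045],[0,0,-0.003,0,0,0,0.045],[0,0,0,0,0,0,0.045]]'
```

```text
time: 16.52
tool_pos: [549.4, -312.0, 96.0]
tcp_rot: [179.9, -0.1, -180.0]
ft_force: [1.0, -1.1, 0.1]
finger_gap: 85.5
grip_force: 0.0
time: 17.18
tool_pos: [551.1, -313.5, 99.5]
tcp_rot: [-179.9, 0.1, 180.0]
ft_force: [-1.5, 1.8, 4.8]
finger_gap: 51.4
grip_force: 36.2
time: 17.85
tool_pos: [551.0, -313.7, 227.4]
tcp_rot: [-179.9, 0.2, 180.0]
ft_force: [0.6, 0.0, -2.5]
finger_gap: 51.8
grip_force: 37.3
time: 18.1
tool_pos: [550.1, -313.0, 232.5]
tcp_rot: [180.0, -0.0, 180.0]
ft_force: [0.1, -0.1, -3.0]
finger_gap: 51.4
grip_force: 37.3
```

```bash
python3 -m handwheel '[[0.0026,0.012,0,0,0,0,0.045],[0.0026,0.02,0,0,0,0,0.045],[0.0026,0.025,0,0,0,0,0.045],[0.0026,0.025,0,0,0,0,0.045],[0.0026,0.025,0,0,0,0,0.045],[0.0026,0.025,0,0,0,0,0.045],[0.0026,0.025,0,0,0,0,0.045],[0.0026,0.025,0,0,0,0,0.045]]'
python3 -m handwheel '[[0.0026,0.025,0,0,0,0,0.045],[0.0026,0.025,0,0,0,0,0.045],[0.0026,0.025,0,0,0,0,0.045],[0.0026,0.025,0,0,0,0,0.045],[0.0026,0.025,0,0,0,0,0.045],[0.0026,0.025,0,0,0,0,0.045],[0.0026,0.025,0,0,0,0,0.045],[0.0026,0.025,0,0,0,0,0.045]]'
python3 -m handwheel '[[0.0026,0.025,0,0,0,0,0.045],[0.0026,0.025,0,0,0,0,0.045],[0.0026,0.025,0,0,0,0,0.045],[0.0026,0.02,0,0,0,0,0.045],[0,0.015,0,0,0,0,0.045],[0,0.008,0,0,0,0,0.045],[0,0,0,0,0,0,0.045],[0,0,0,0,0,0,0.045]]'
python3 - <<'E'
from h import *
s=r.sense(); pos,rot=s["tool_pos"],s["tcp_rot"]; print(pos,rot); p,d=r.snapshot("wrist"); cv2.imwrite("pics/w6.png",p)
E
```

```text
time: 18.77
tool_pos: [528.1, -128.9, 231.0]
tcp_rot: [179.9, -0.1, 180.0]
ft_force: [1.2, -0.0, -3.6]
finger_gap: 51.7
grip_force: 37.5
time: 19.43
tool_pos: [507.1, 70.6, 231.1]
tcp_rot: [180.0, -0.1, 180.0]
ft_force: [-0.3, -0.0, -2.7]
finger_gap: 51.8
grip_force: 37.5
time: 20.1
tool_pos: [497.7, 186.8, 231.8]
tcp_rot: [-180.0, -0.1, -180.0]
ft_force: [0.2, -1.0, -3.5]
finger_gap: 51.9
grip_force: 37.5
[497.68227672 186.81229988 231.80352994] [-1.79953753e+02 -8.48964075e-02 -1.79963401e+02]
```

View pics/w6.png

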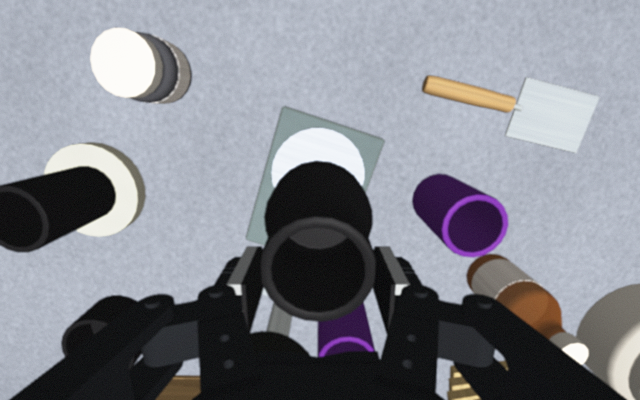

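The pot hangs upright, with its rim at (318,268), over the seat, whose edges are at columns 271 and 365. I lower it.

```bash
python3 -m handwheel '[[0,0,0.006,0,0,0,0.045],[0,0,0.014,0,0,0,0.045],[0,0,0.02,0,0,0,0.045],[0,0,0.022,0,0,0,0.045],[0,0,0.022,0,0,0,0.045],[0,0,0.016,0,0,0,0.045],[0,0,0.01,0,0,0,0.045],[0,0,0.005,0,0,0,0.045]]'
python3 -m handwheel '[[0,0,0.004,0,0,0,0.045],[0,0,0.002,0,0,0,0.045],[0,0,0,0,0,0,0.045],[0,0,0,0,0,0,0.045]]'
python3 -m handwheel '[[0,0,0.001,0,0,0,0.045],[0,0,0.001,0,0,0,0.045],[0,0,0,0,0,0,0.045]]'
```

```text
time: 20.82
tool_pos: [497.3, 185.8, 115.5]
tcp_rot: [-179.9, -0.2, 179.9]
ft_force: [-0.4, -0.2, -2.1]
finger_gap: 52.0
grip_force: 37.5
time: 21.15
tool_pos: [499.1, 187.1, 112.7]
tcp_rot: [180.0, 0.1, 180.0]
ft_force: [-0.8, -0.5, -2.8]
finger_gap: 51.5
grip_force: 37.5
time: 21.4
tool_pos: [498.5, 187.0, 109.9]
tcp_rot: [180.0, 0.0, 180.0]
ft_force: [-0.3, 1.4, -1.6]
finger_gap: 51.8
grip_force: 37.6
```

```bash
python3 -m handwheel '[[0,0,0.001,0,0,0,0.045],[0,0,0,0,0,0,0.045]]'
python3 -m handwheel '[[0,0,0.001,0,0,0,0.045],[0,0,0,0,0,0,0.045]]'
```

```text
time: 21.57
tool_pos: [498.3, 187.0, 108.6]
tcp_rot: [-180.0, -0.0, 180.0]
ft_force: [-0.1, 0.1, -3.3]
finger_gap: 51.7
grip_force: 37.6
time: 21.73
tool_pos: [498.4, 187.0, 107.6]
tcp_rot: [180.0, -0.0, 180.0]
ft_force: [0.3, 0.9, -2.8]
finger_gap: 51.5
grip_force: 37.6
```

```bash
python3 -m handwheel '[[0,0,0.001,0,0,0,0.045],[0,0,0,0,0,0,0.045]]'
python3 -m handwheel '[[0,0,0.001,0,0,0,0.045],[0,0,0,0,0,0,0.045]]'
```

```text
time: 21.9
tool_pos: [498.8, 187.0, 107.6]
tcp_rot: [180.0, 0.1, 180.0]
ft_force: [-2.2, -0.7, 3.6]
finger_gap: 51.4
grip_force: 38.2
time: 22.07
tool_pos: [499.2, 187.1, 107.7]
tcp_rot: [180.0, 0.1, 180.0]
ft_force: [-4.6, -0.8, 11.2]
finger_gap: 51.9
grip_force: 38.9
```

```bash
python3 -m handwheel '[[0,0,-0.0015,0,0,0,0.056],[0,0,0,0,0,0,0.065],[0,0,0,0,0,0,0.0854],[0,0,0,0,0,0,0.0854],[0,0,0,0,0,0,0.0854],[0,0,-0.01,0,0,0,0.0854],[0,0,-0.02,0,0,0,0.0854],[0,0,-0.03,0,0,0,0.0854]]'
python3 -m handwheel '[[0,0,-0.035,0,0,0,0.0854],[0,0,-0.035,0,0,0,0.0854],[0,0,-0.035,0,0,0,0.0854],[0,0,-0.03,0,0,0,0.0854],[0,0,-0.02,0,0,0,0.0854],[0,0,-0.006,0,0,0,0.0854],[0,0,0,0,0,0,0.0854],[0,0,0,0,0,0,0.0854]]'
python3 - <<'E'
from h import *
s=r.sense(); pos,rot=s["tool_pos"],s["tcp_rot"]; print(pos,rot); p,d=r.snapshot("wrist"); cv2.imwrite("pics/w7.png",p)
np.savez("w7.npz",pos=pos,rot=rot)
E
```

```text
time: 22.73
tool_pos: [496.3, 186.4, 165.4]
tcp_rot: [-179.9, -0.3, 180.0]
ft_force: [-0.2, -0.2, 0.2]
finger_gap: 85.5
grip_force: 0.0
time: 23.4
tool_pos: [498.2, 186.9, 327.4]
tcp_rot: [-180.0, -0.0, 180.0]
ft_force: [-0.9, 0.0, -0.2]
finger_gap: 85.2
grip_force: 0.0
[498.16156911 186.89955117 327.44310829] [-1.79990802e+02 -3.85025129e-02  1.79981923e+02]
```

View pics/w7.png

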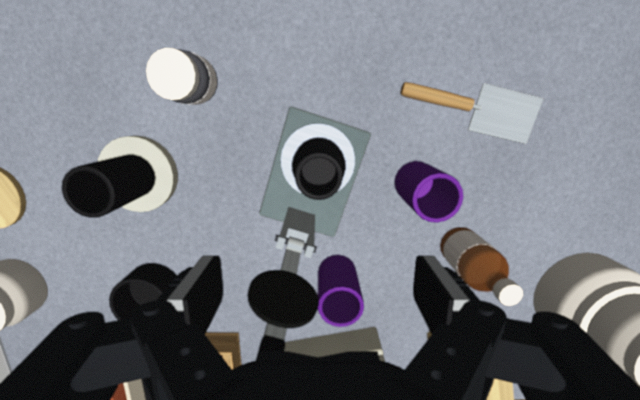

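Both pots are upright: the necked pot is on the seat with its rim at (318,176), and the straight pot is on the bat at left. The lever is still open, its disc at (282,299). I check the centring numerically.

```bash
python3 - <<'E'
from h import *
p=cv2.imread("pics/w7.png"); hsv=cv2.cvtColor(p,cv2.COLOR_BGR2HSV); H,S,V=cv2.split(hsv); a=np.load("w7.npz"); pos,rot=a["pos"],a["rot"]
wfit("seat",(V>165)&(S<60),20,52,pos,rot,265,370,115,205)
wfit("bat",(V>140)&(H<60)&(S<75),20,55,pos,rot,90,185,130,220)
def rim(n,u0,u1,v0,v1,f,R):
    q=np.zeros((400,640),np.uint8); q[v0:v1,u0:u1]=(V<75)[v0:v1,u0:u1]
    c=max(cv2.findContours(q,0,cv2.CHAIN_APPROX_NONE)[0],key=cv2.contourArea).reshape(-1,2)
    print(n,fitc(wray(c[f(c)],120,pos,rot),R))
rim("necked rim",280,360,130,205,lambda c:c[:,1]>178,27)
rim("straight rim",55,160,150,222,lambda c:c[:,0]<88,31)
print("hinge",wray([[279,240],[314,248]],120,pos,rot).round(1))
E
```

```text
seat 35 [497.4 187.3] [0.5 0.9]
bat 34 [516.5 -74.2] [0.2 0.4]
necked rim (array([496.8, 188.5]), array([0.7, 1.7]))
straight rim (array([516.5, -71.5]), array([0.5, 1.1]))
hinge [[574.8 142.3]
 [585.  183.3]]
```

Both pots are within 3 mm of centre. Now I turn the tool onto the lever's plane, close the fingers, and go over and behind the lever.

```bash
python3 -m handwheel '[[0,0,0,0,0,5.8,0],[0,0,0,0,0,5.7,0],[0,0,0,0,0,5.7,0],[-0.01,0,0,0,0,0,0],[-0.025,0,0,0,0,0,0],[-0.03,0,0,0,0,0,0],[-0.03,0,0,0,0,0,0],[-0.03,0,0,0,0,0,0]]' 60
python3 -m handwheel '[[-0.03,0,0,0,0,0,0],[-0.02,0,0,0,0,0,0],[-0.008,0,0,0,0,0,0],[0,0,0,0,0,0,0],[0,0,0,0,0,0,0]]'
python3 -m handwheel '[[0,0,0.01,0,0,0,0],[0,0,0.02,0,0,0,0],[0,0,0.02,0,0,0,0],[0,0,0.008,0,0,0,0],[0,0,0,0,0,0,0]]'
python3 - <<'E'
from h import *
s=r.sense(); pos,rot=s["tool_pos"],s["tcp_rot"]; print(pos,rot,r.tip_reach); p,d=r.snapshot("side")
cv2.imwrite("pics/s8.png",cv2.resize(p[60:260,220:420],None,fx=3,fy=3,interpolation=2))
h=np.array([578.7,161.8]); u=np.array([-.955,.296]); print("u,lat",(pos[:2]-h)@u,(pos[:2]-h)@[.296,.955])
E
```

```text
time: 24.12
tool_pos: [618.9, 149.1, 326.1]
tcp_rot: [-179.9, -0.1, 163.0]
ft_force: [0.4, 0.4, 0.1]
finger_gap: -0.2
grip_force: 0.0
time: 24.53
tool_pos: [673.1, 132.2, 325.8]
tcp_rot: [-179.9, -0.2, 162.9]
ft_force: [-0.1, -0.2, 0.4]
finger_gap: 0.1
grip_force: 0.0
time: 24.95
tool_pos: [671.0, 133.0, 266.5]
tcp_rot: [-179.9, -0.3, 162.9]
ft_force: [0.4, 0.4, 0.4]
finger_gap: 0.1
grip_force: 0.0
[671.02302535 133.04590016 266.50636829] [-179.87218435   -0.29165869  162.85902616] 19.0
u,lat -96.67970275788099 -0.13254984406857842
```

View pics/s8.png

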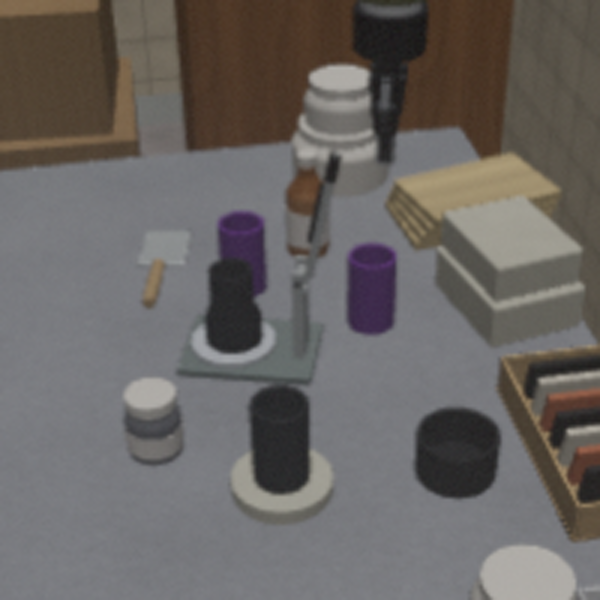

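The closed fingertips, at (387,160) in the crop, stand behind the lever end at (332,155), which is clear of everything. I push along the arc.

```bash
python3 -m handwheel '[[0.0113,0,-0.0024,0,0,0,0],[0.0113,0,-0.0024,0,0,0,0],[0.0113,0,-0.0024,0,0,0,0],[0.0113,0,-0.0024,0,0,0,0],[0.0113,0,-0.0024,0,0,0,0],[0.0113,0,-0.0024,0,0,0,0],[0,0,0,0,0,0,0]]'
python3 -m handwheel '[[0.01,0,-0.001,0,0,0,0],[0.01,0,-0.001,0,0,0,0],[0.01,0,-0.001,0,0,0,0],[0.01,0,-0.001,0,0,0,0],[0.011,0,0.003,0,0,0,0],[0.011,0,0.003,0,0,0,0],[0.011,0,0.003,0,0,0,0],[0.01,0,0.004,0,0,0,0]]'
python3 - <<'E'
from h import *
s=r.sense(); pos=s["tool_pos"]; p,d=r.snapshot("side")
cv2.imwrite("pics/s9.png",cv2.resize(p[60:260,220:420],None,fx=3,fy=3,interpolation=2))
h=np.array([578.7,161.8]); u=np.array([-.955,.296]); print("u,lat",(pos[:2]-h)@u,(pos[:2]-h)@[.296,.955],pos[2]-19,s["ft_force"])
W=cloud("side",d); m=(W[...,2]>135)&(np.hypot(W[...,0]-h[0],W[...,1]-h[1])<170)
P=W[m]; uu=(P[:,:2]-h)@u; 
for a in range(-60,160,20):
    k=(uu>a)&(uu<a+20); 
    if k.any(): print(a,k.sum(),np.percentile(P[k,2],[5,50,95]).round())
E
```

```text
time: 25.58
tool_pos: [607.9, 153.9, 287.8]
tcp_rot: [179.9, 0.2, 162.9]
ft_force: [0.1, -0.3, 0.7]
finger_gap: 0.3
grip_force: 0.0
time: 26.25
tool_pos: [528.0, 177.8, 275.7]
tcp_rot: [180.0, 0.0, 162.8]
ft_force: [0.2, 0.5, -0.0]
finger_gap: -0.1
grip_force: 0.0
u,lat 53.10963359335675 0.2766203354055828 256.7497688351107 [ 0.21165158  0.46196678 -0.02530705]
-60 18 [257. 274. 279.]
-40 113 [175. 228. 277.]
-20 86 [137. 411. 625.]
0 298 [432. 554. 625.]
20 643 [382. 514. 622.]
40 801 [310. 477. 621.]
60 528 [374. 527. 628.]
80 276 [440. 597. 634.]
100 161 [598. 618. 638.]
120 34 [598. 620. 641.]
```

View pics/s9.png

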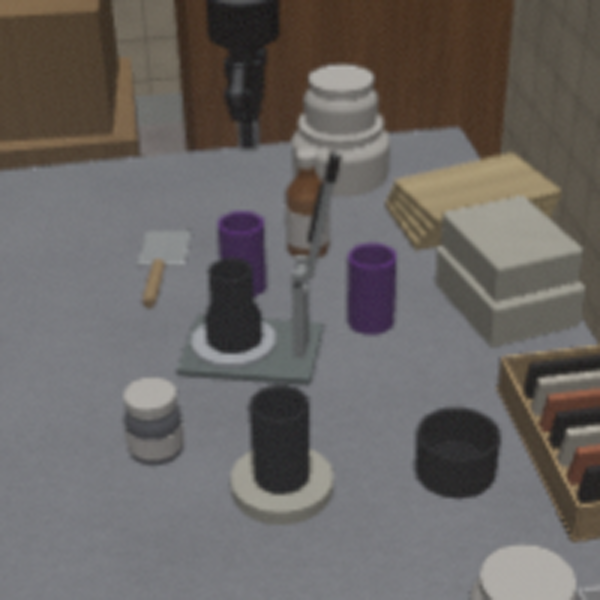

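```bash
python3 - <<'E'
from h import *
h=np.array([578.7,161.8]); u=np.array([-.955,.296]); l=np.array([.296,.955])
for n in("top","side"):
    p,d=r.snapshot(n); W=cloud(n,d); p=p.astype(int)
    m=(W[...,2]>125)&(W[...,2]<300)&(np.hypot(W[...,0]-h[0],W[...,1]-h[1])<100)
    P=W[m]; uu=(P[:,:2]-h)@u; ll=(P[:,:2]-h)@l; k0=uu<0
    for z in range(125,300,15):
        k=k0&(P[:,2]>z)&(P[:,2]<z+15)
        if k.any(): print(n,z,k.sum(),"u",np.percentile(uu[k],[10,50,90]).round(),"lat",np.percentile(ll[k],[10,50,90]).round())
E
```

```text
top 125 51 u [-11.  -5.  -1.] lat [-20.  -3.  15.]
top 140 6 u [-14. -14. -12.] lat [-10.  -6.   1.]
top 170 24 u [-15. -14. -13.] lat [-18.   0.  13.]
top 185 43 u [-18. -17. -16.] lat [-27.  -4.  21.]
top 200 52 u [-22. -20. -18.] lat [-33.  -5.  25.]
top 215 64 u [-29. -24. -22.] lat [-28.  -8.  22.]
top 230 47 u [-32. -28. -25.] lat [-15.  -5.  10.]
top 245 18 u [-41. -33. -32.] lat [-12.  -9.   4.]
top 260 47 u [-47. -40. -35.] lat [-11.  -3.   5.]
top 275 9 u [-47. -42. -39.] lat [-9. -4.  3.]
side 125 29 u [-15.  -6.  -2.] lat [-19.  -6.  12.]
side 140 11 u [-18. -15. -12.] lat [-12.  -9.  -3.]
side 155 11 u [-23. -19. -15.] lat [-13.  -9.  -6.]
side 170 13 u [-26. -22. -18.] lat [-16.  -9.  -6.]
side 185 20 u [-29. -23. -15.] lat [-31. -11.  -6.]
side 200 16 u [-31. -26. -19.] lat [-34. -10.  -8.]
side 215 25 u [-35. -26. -22.] lat [-32. -13.  -7.]
side 230 23 u [-36. -29. -24.] lat [-18.  -9.  -1.]
side 245 14 u [-42. -36. -33.] lat [-11.  -9.  -7.]
side 260 17 u [-46. -40. -33.] lat [-12. -10.  -7.]
side 275 16 u [-46. -42. -37.] lat [-14.  -6.   2.]
```

The lever at (332,155) hasn't moved, and the fingertips at (247,145) passed over it. I check where the fingertips really are.

```bash
python3 - <<'E'
from h import *
s=r.sense(); t=s["tool_pos"]; print(t)
p,d=r.snapshot("side"); W=cloud("side",d); c,k,D=K("side")
for dz in(0,19): 
    q=cv2.projectPoints(np.array([[t[0],t[1],t[2]-dz]]),np.array(c["rvec"],float),np.array(c["tvec"],float),k,D)[0].ravel(); print(dz,q,((q-[220,60])*3).round())
R=cv2.Rodrigues(np.array(c["rvec"],float))[0]; print("cam",-R.T@np.array(c["tvec"],float).ravel())
for v in range(70,120,4):
    for u in (300,302,304): print(v,u,W[v,u].round(),end=" ")
    print()
print(W[113:118,328:334].round().tolist()[0])
p,d=r.snapshot("wrist"); cv2.imwrite("pics/w10.png",p)
E
```

```text
[528.35406478 177.69678571 275.57883937]
0 [302.51874329 110.59044887] [248. 152.]
19 [302.75796842 115.78214105] [248. 167.]
cam [  391.98768317 -1000.20431957   862.90767978]
70 300 [522. 144. 427.] 70 302 [528. 140. 428.] 70 304 [534. 140. 427.] 
74 300 [521. 139. 416.] 74 302 [528. 140. 415.] 74 304 [533. 139. 415.] 
78 300 [521. 140. 403.] 78 302 [528. 146. 400.] 78 304 [537. 168. 391.] 
82 300 [520. 140. 391.] 82 302 [526. 139. 390.] 82 304 [534. 155. 383.] 
86 300 [519. 132. 381.] 86 302 [526. 141. 377.] 86 304 [534. 155. 370.] 
90 300 [517. 118. 374.] 90 302 [524. 127. 370.] 90 304 [535. 167. 352.] 
94 300 [516. 121. 360.] 94 302 [522. 120. 360.] 94 304 [533. 159. 342.] 
98 300 [519. 148. 334.] 98 302 [523. 134. 340.] 98 304 [531. 148. 333.] 
102 300 [520. 166. 313.] 102 302 [527. 167. 311.] 102 304 [534. 170. 310.] 
106 300 [520. 169. 297.] 106 302 [526. 164. 299.] 106 304 [533. 170. 295.] 
110 300 [580. 732.   3.] 110 302 [590. 734.   1.] 110 304 [600. 731.   2.] 
114 300 [574. 685.   6.] 114 302 [584. 684.   6.] 114 304 [594. 691.   1.] 
118 300 [569. 641.   8.] 118 302 [578. 644.   5.] 118 304 [587. 639.   7.] 
[[686.0, 558.0, 63.0], [611.0, 143.0, 275.0], [614.0, 143.0, 275.0], [617.0, 139.0, 277.0], [621.0, 142.0, 275.0], [705.0, 542.0, 69.0]]
```

The side depth puts the closed tips about 8 mm above the TCP, not 19 mm below. That explains passing over the lever at z≈280. I go back over it and come in lower.

```bash
python3 -m handwheel '[[0,0,-0.02,0,0,0,0],[-0.005,0,-0.025,0,0,0,0],[-0.025,0,0,0,0,0,0],[-0.03,0,0,0,0,0,0],[-0.03,0,0,0,0,0,0],[-0.03,0,0,0,0,0,0],[-0.022,0,0,0,0,0,0],[-0.01,0,0,0,0,0,0]]'
python3 -m handwheel '[[0,-0.003,0.01,0,0,0,0],[0,0,0.02,0,0,0,0],[0,0,0.02,0,0,0,0],[0,0,0.016,0,0,0,0],[0,0,0.006,0,0,0,0],[0,0,0,0,0,0,0]]'
python3 - <<'E'
from h import *
s=r.sense(); t=s["tool_pos"]; p,d=r.snapshot("side"); W=cloud("side",d)
h=np.array([578.7,161.8]); u=np.array([-.955,.296]); l=np.array([.296,.955]); print(t,(t[:2]-h)@u,(t[:2]-h)@l)
m=(W[...,2]>200)&(W[...,2]<330)&(np.hypot(W[...,0]-t[0],W[...,1]-t[1])<35)
P=W[m]; print("finger zmin",np.percentile(P[:,2],[0,2,10]).round(), "x",np.percentile(P[:,0],[5,95]).round())
E
```

```text
time: 27.17
tool_pos: [676.8, 130.5, 319.3]
tcp_rot: [-180.0, -0.0, 162.7]
ft_force: [0.0, 0.7, -0.4]
finger_gap: 0.1
grip_force: 0.0
time: 27.67
tool_pos: [671.9, 129.4, 245.7]
tcp_rot: [-179.9, -0.2, 162.8]
ft_force: [-0.0, 0.7, 0.3]
finger_gap: -0.3
grip_force: 0.0
[671.8782505  129.37061256 245.71480667] -98.5843279133062 -3.3893028550114868
finger zmin [251. 254. 260.] x [658. 681.]
```

```bash
python3 -m handwheel '[[0.01,0,0,0,0,0,0],[0.01,0,0,0,0,0,0],[0.01,0,0,0,0,0,0],[0.01,0,0,0,0,0,0],[0.005,0,0,0,0,0,0]]'
python3 -m handwheel '[[0.01,0,0,0,0,0,0],[0.01,0,0,0,0,0,0]]'
cat > lev.py <<'E'
from h import *
s=r.sense(); t=s["tool_pos"]; p,d=r.snapshot("side"); W=cloud("side",d)
h=np.array([578.7,161.8]); u=np.array([-.955,.296]); l=np.array([.296,.955]); print("tcp u,lat,z",((t[:2]-h)@u).round(1),((t[:2]-h)@l).round(1),t[2].round(1))
uu=(W[...,:2]-h)@u; ll=(W[...,:2]-h)@l; z=W[...,2]
m=(abs(ll+4)<45)&(abs(uu)<175)&(z>120)&(z<300)
for a in range(-80,180,10):
    k=m&(uu>a)&(uu<=a+10)
    if k.sum()>2: print(a+5,k.sum(),np.percentile(z[k],[5,50,95]).round().tolist(),end="; ")
E
python3 lev.py
```

```text
time: 28.13
tool_pos: [630.6, 143.4, 251.1]
tcp_rot: [179.9, 0.2, 162.8]
ft_force: [0.9, -0.4, -0.0]
finger_gap: -0.1
grip_force: 0.7
time: 28.3
tool_pos: [612.1, 148.9, 250.6]
tcp_rot: [179.9, 0.2, 162.8]
ft_force: [0.5, -0.5, 1.3]
finger_gap: 0.1
grip_force: 0.6
tcp u,lat,z -35.7 -2.5 250.6
-45 28 [259.0, 276.0, 292.0]; -35 29 [258.0, 276.0, 290.0]; -25 26 [258.0, 272.0, 289.0]; -15 128 [135.0, 216.0, 283.0]; -5 79 [126.0, 197.0, 241.0]; 5 21 [121.0, 131.0, 136.0]; 55 4 [121.0, 123.0, 126.0]; 65 11 [120.0, 122.0, 123.0]; 75 7 [120.0, 122.0, 124.0]; 85 6 [121.0, 121.0, 124.0]; 95 9 [120.0, 123.0, 125.0]; 105 12 [121.0, 122.0, 123.0];
```

The lever is now near upright with light contact. I continue along the arc.

```bash
python3 -m handwheel '[[0.0108,0,-0.0008,0,0,0,0],[0.0108,0,-0.0008,0,0,0,0],[0.0108,0,-0.0008,0,0,0,0],[0.0108,0,-0.0008,0,0,0,0],[0.01,0,0.0031,0,0,0,0],[0.01,0,0.0031,0,0,0,0],[0.01,0,0.0031,0,0,0,0],[0.01,0,0.0031,0,0,0,0]]'
python3 lev.py
```

```text
time: 29.02
tool_pos: [532.4, 173.6, 240.7]
tcp_rot: [179.9, 0.1, 162.8]
ft_force: [0.4, -0.0, 0.3]
finger_gap: -0.5
grip_force: 0.3
tcp u,lat,z 47.7 -2.5 240.7
-15 4 [135.0, 135.0, 137.0]; -5 33 [123.0, 137.0, 150.0]; 5 34 [124.0, 152.0, 165.0]; 15 22 [163.0, 172.0, 182.0]; 25 29 [176.0, 186.0, 200.0]; 35 74 [181.0, 205.0, 295.0]; 45 89 [199.0, 224.0, 293.0]; 55 67 [208.0, 237.0, 291.0]; 65 42 [121.0, 244.0, 263.0]; 75 25 [121.0, 260.0, 267.0]; 85 9 [121.0, 124.0, 261.0]; 95 9 [120.0, 123.0, 125.0]; 105 14 [121.0, 123.0, 125.0];
```

```bash
python3 -m handwheel '[[0.0117,0,0.0078,0,0,0,0],[0.0117,0,0.0078,0,0,0,0],[0.0117,0,0.0078,0,0,0,0],[0.0088,0,0.011,0,0,0,0],[0.0088,0,0.011,0,0,0,0],[0.0088,0,0.011,0,0,0,0],[0,0,0,0,0,0,0]]'
python3 lev.py
```

```text
time: 29.65
tool_pos: [471.7, 191.7, 181.5]
tcp_rot: [-179.9, -0.1, 162.8]
ft_force: [-0.5, 0.2, -0.7]
finger_gap: -0.1
grip_force: 0.0
tcp u,lat,z 111.1 -3.1 181.5
-5 26 [125.0, 133.0, 140.0]; 5 26 [123.0, 136.0, 145.0]; 15 15 [135.0, 146.0, 148.0]; 25 13 [138.0, 147.0, 151.0]; 35 15 [145.0, 150.0, 155.0]; 45 16 [147.0, 155.0, 158.0]; 55 31 [124.0, 153.0, 160.0]; 65 42 [123.0, 154.0, 165.0]; 75 38 [125.0, 159.0, 168.0]; 85 49 [124.0, 164.0, 287.0]; 95 114 [162.0, 259.0, 295.0]; 105 109 [123.0, 214.0, 294.0]; 115 61 [177.0, 217.0, 298.0]; 125 31 [177.0, 204.0, 289.0]; 135 20 [180.0, 190.0, 193.0]; 145 5 [186.0, 188.0, 192.0];
```

```bash
python3 -m handwheel '[[0.0039,0,0.0085,0,0,0,0],[0.0039,0,0.0085,0,0,0,0],[0.0039,0,0.0085,0,0,0,0],[0.002,0,0.006,0,0,0,0],[0,0,0.005,0,0,0,0],[0,0,0,0,0,0,0]]'
python3 lev.py
```

```text
time: 30.2
tool_pos: [459.1, 195.4, 144.9]
tcp_rot: [-179.9, -0.1, 162.8]
ft_force: [-0.1, -0.1, -1.0]
finger_gap: -0.1
grip_force: 0.0
tcp u,lat,z 124.2 -3.3 144.9
-5 26 [124.0, 133.0, 138.0]; 5 24 [122.0, 136.0, 140.0]; 15 11 [131.0, 139.0, 142.0]; 25 15 [134.0, 140.0, 143.0]; 35 15 [134.0, 140.0, 144.0]; 45 11 [136.0, 139.0, 143.0]; 55 23 [129.0, 138.0, 143.0]; 65 27 [128.0, 135.0, 144.0]; 75 35 [127.0, 134.0, 145.0]; 85 49 [128.0, 140.0, 295.0]; 95 56 [131.0, 143.0, 296.0]; 105 86 [135.0, 244.0, 296.0]; 115 156 [141.0, 223.0, 289.0]; 125 90 [144.0, 240.0, 294.0]; 135 51 [141.0, 228.0, 293.0]; 145 36 [139.0, 199.0, 297.0]; 155 16 [142.0, 152.0, 293.0];
```

```bash
python3 -m handwheel '[[0,0,0.003,0,0,0,0],[0,0,0.002,0,0,0,0],[0,0,0,0,0,0,0]]'
python3 -m handwheel '[[0,0,0.002,0,0,0,0],[0,0,0,0,0,0,0]]'
python3 -m handwheel '[[0,0,0.002,0,0,0,0],[0,0,0,0,0,0,0]]'
```

```text
time: 30.5
tool_pos: [460.1, 195.6, 141.3]
tcp_rot: [-180.0, -0.0, 162.8]
ft_force: [0.1, 0.2, -0.2]
finger_gap: 0.4
grip_force: 0.0
time: 30.67
tool_pos: [460.0, 195.7, 139.3]
tcp_rot: [-180.0, -0.0, 162.8]
ft_force: [0.5, 0.3, -0.3]
finger_gap: 0.0
grip_force: 0.0
time: 30.83
tool_pos: [459.9, 195.7, 137.2]
tcp_rot: [-180.0, -0.0, 162.8]
ft_force: [-0.6, -0.1, -0.4]
finger_gap: -0.0
grip_force: 0.0
```

```bash
python3 -m handwheel '[[0,0,0.002,0,0,0,0],[0,0,0,0,0,0,0]]'|grep -E "pos|ft"
python3 -m handwheel '[[0,0,0.002,0,0,0,0],[0,0,0,0,0,0,0]]'|grep -E "pos|ft"
python3 lev.py
```

```text
tool_pos: [460.3, 195.8, 135.9]
ft_force: [-0.4, -0.1, 2.2]
tool_pos: [460.5, 195.9, 135.3]
ft_force: [-6.9, -2.7, 13.2]
tcp u,lat,z 123.0 -2.4 135.3
-5 25 [123.0, 131.0, 137.0]; 5 25 [122.0, 135.0, 140.0]; 15 13 [129.0, 138.0, 140.0]; 25 13 [132.0, 137.0, 141.0]; 35 12 [131.0, 138.0, 140.0]; 45 15 [134.0, 137.0, 141.0]; 55 20 [126.0, 134.0, 141.0]; 65 28 [126.0, 131.0, 140.0]; 75 32 [126.0, 131.0, 139.0]; 85 58 [127.0, 139.0, 298.0]; 95 59 [127.0, 139.0, 296.0]; 105 104 [129.0, 238.0, 295.0]; 115 154 [136.0, 211.0, 290.0]; 125 91 [138.0, 244.0, 294.0]; 135 58 [134.0, 233.0, 295.0]; 145 39 [133.0, 275.0, 299.0]; 155 22 [127.0, 142.0, 294.0];
```

The lever is on its stop: force rose to 13 N and the bar reads level. I lift off and verify.

```bash
python3 -m handwheel '[[0,0,-0.003,0,0,0,0],[0,0,-0.01,0,0,0,0],[0,0,-0.025,0,0,0,0],[0,0,-0.035,0,0,0,0],[0,0,-0.035,0,0,0,0],[0.02,0,-0.025,0,0,0,0],[0.03,0,-0.01,0,0,0,0],[0.02,0,0,0,0,0,0]]'
python3 -m handwheel '[[0.01,0,0,0,0,0,0],[0,0,0,0,0,0,0],[0,0,0,0,0,0,0]]'
python3 - <<'E'
from h import *
h=np.array([578.7,161.8]); u=np.array([-.955,.296]); l=np.array([.296,.955])
for n in("top","side"):
    p,d=r.snapshot(n); W=cloud(n,d); uu=(W[...,:2]-h)@u; ll=(W[...,:2]-h)@l; z=W[...,2]
    m=(abs(ll+4)<8)&(uu>15)&(uu<128)&(z>125)&(z<175); print(n,"bar slope",np.polyfit(uu[m],z[m],1).round(3),m.sum())
    m=(abs(ll+4)<8)&(uu>128)&(uu<160)&(z>115)&(z<200); print("grip",np.percentile(z[m],[10,50,90]).round())
    for nm,c,z0 in(("straight",(516.5,-73),112),("jar",(388,16),60),("bowl",(709,-82),40),("tub",(704,-311),60)):
        m=(np.hypot(W[...,0]-c[0],W[...,1]-c[1])<60)&(z>z0)&(z<130); q=W[m]; cc,R=cv2.minEnclosingCircle(q[:,:2].astype(np.float32)); print(nm,np.round(cc),round(R),np.percentile(z[m],[50,95]).round())
E
```

```text
time: 31.88
tool_pos: [393.4, 217.3, 280.9]
tcp_rot: [179.8, 0.2, 162.7]
ft_force: [-0.3, -0.5, 0.3]
finger_gap: -0.1
grip_force: 0.0
time: 32.13
tool_pos: [383.6, 219.3, 276.3]
tcp_rot: [-180.0, 0.0, 162.8]
ft_force: [-0.9, 0.6, -0.7]
finger_gap: -0.1
grip_force: 0.0
top bar slope [-1.00000e-02  1.35443e+02] 244
grip [132. 136. 139.]
straight [518. -76.] 31 [120. 123.]
jar [388.  17.] 29 [79. 83.]
bowl [709. -83.] 45 [53. 58.]
tub [ 707. -313.] 44 [75. 79.]
side bar slope [-1.8000e-02  1.3716e+02] 137
grip [131. 139. 143.]
straight [517. -74.] 32 [120. 124.]
jar [386.  17.] 31 [82. 85.]
bowl [708. -82.] 45 [52. 59.]
tub [ 707. -315.] 45 [77. 79.]
```

```bash
python3 - <<'E'
from h import *
d=r.snapshot("side")[1]; W=cloud("side",d); z=W[...,2]; m=(np.hypot(W[...,0]-497.5,W[...,1]-187)<45)&(z>28)&(z<112)
for a in range(30,110,20): k=m&(z>a)&(z<a+20); print(a,k.sum(),np.percentile(W[k][:,0],[3,50,97]).round())
print(r.hand_in())
E
```

```text
30 83 [465. 495. 530.]
50 113 [467. 497. 530.]
70 79 [472. 498. 522.]
90 70 [473. 496. 522.]
the job is handed in; nothing more can be done
None
```

The job is handed in, but the judge's verdict was not shown: by my last measurements both pots are swapped, upright and within about 3 mm of centre, and the lever is level on its stop. The first lever push passed over it and was redone lower. I viewed 12 pictures instead of the 10 allowed.

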